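# Shelve the stapler and the handset by height

## Robot

A 6-joint arm with a two-finger parallel gripper is mounted at the origin on the work surface; the furniture and walls round the work are solid. World frame = base frame: x ahead of the robot, y to its left, z up, the work surface at z = 0. Lengths are in m, angles in degrees, forces in N, time in s.
With the tool pointing down it reaches from about 0.2 to 0.875 m from the base axis. Payload 3.4 kg.
Tool frame: the origin (TCP) lies midway between the tips of the shut fingers; the grasp point (between the pads) lies manip.grip_point_offset behind it (manip.grip_point_offset is the distance from the TCP to the grasp point, in m); z points along the fingers, y is the line along which they close (so a half turn about z gives the same grasp; the last joint's range is limited). The gripper opens to 94 mm and grips with 3 to 60 N. Pads are 16 mm wide; open, the fingers measure 119 mm over their backs; the gripper's body (75 mm by 177 mm) begins 78 mm behind the grasp point.
Start: joints at [58.098, 15.808, 86.224, -0, 77.962, -6.933], TCP at [0.243, 0.521, 0.205] pointing down, gripper open.
Joint ranges: [-165.64, 165.64], [-43.16, 119.46], [12.63, 154.43], [-67.54, 247.53], [6.08, 155.33], [-154.97, 154.97]. Speed limits (degrees/s): [147.25, 147.25, 180, 180, 180, 180].

## Interface

Orientations are given as [roll, pitch, yaw] about the fixed x, y, z axes, in that order (R = Rz(yaw) Ry(pitch) Rx(roll)).
In Python, from bench import manip gives the robot as it stands.
- The arm moves only by the tool drive_tool, never from a script. Its argument "increments" is a list of rows, each a list of 7 numbers: the opening, from 0 (shut) to 1 (fully open), then the shift along the tool's x, y, z as a fraction of full scale, then the turn, a rotation vector about the tool's x, y, z as a fraction of full scale. In form: [[jaw, dx, dy, dz, ax, ay, az], ...]. A call has 1 to 8 rows; each row is the pose to reach, as a shift and turn from the pose commanded when the call began, along the tool's axes at that moment; what a row does not reach only later rows make up. Full scale, the value 1, is 15 cm for a shift and pi/2 rad for a turn. A row lasts 1/12 s, in which the tool goes at most 41.7 mm and 7.16 degrees, less where a joint would pass 70% of its speed; a pose out of reach is approached as far as the arm can. A call with a number of a shift or a turn outside -1 to 1 is refused whole. A call with a gripper value outside its range is refused whole. The fingers move at their own pace and stop on an object; the grip force is fixed at half the most. Time passes only in rows, so rows that repeat a pose let the fingers close. It gives the time, the measured TCP pose, the force, the opening and the grip force at its end, in the units of the state.
- manip.get_obs(): the state, without advancing time (a new reading comes with each control period).
- manip.camera(name): name is "side" or "top"; returns the picture (400x640x3 uint8, red, green, blue); there is no depth.
- manip.camera_model(name): a dict with "intrinsics" (3x3 intrinsics, pixels), "k1" (the pictures are not rectified: a ray, as slopes to the right and down, at radius r is drawn at 1 + k1 r^2 times it, then the intrinsics apply), "rvec" (rotation vector, rad) and "tvec" (3), from world to camera coordinates, as OpenCV has them. Camera axes: x right, y down, z forward; pixel columns grow to the right and rows downward; lengths in m; the calibration is good to about 2 mm. A picture is of the moment at which its call begins. camera_model takes no time and is no camera call.
- manip.finish_job(): hands the job in; it is judged then, once.
The state is a dict: "time": time; "qpos": joint angles; "qvel": joint speeds; "effort": joint torques, N m; "tcp_pos": TCP position; "tool_rot": TCP orientation; "ft_force": force on the tool from outside, world axes, zero at the start; "wrist_torque": the same for the moment, N m; "width": opening from 0.0 (shut) to 1.0 (fully open); "gripper_force": force on a finger pad.
Only numpy, scipy, OpenCV 4.12 (cv2) and the standard library are available. Lean on these libraries where they do the work, as an engineer would, in place of code of your own. Each camera call takes 0.05 s, during which the arm holds its last target. There are 200 camera calls.

## Task

Put the black stapler and the black cordless handset away in the two-unit desk organiser, each in the compartment that suits its height: the stapler under the high roof, the handset under the low one. Slide each in lengthwise, either end first, right side up on the deck, until at least 4 cm of its length is under the roof, and leave it there.

Things in the scene. Friction and masses are not known exactly. Their poses are not given: they have to be found in the camera images.
- stapler_mid (a point): Black desk stapler standing on its base on the table, 151 long (x) x 36 wide (y) x 60 high, 0.24 kg, arm fixed. Point: its centre, 30 above its underside; x along its length (76 to either end), z up. Base 36 wide up to 8 high; above that at most 22 wide; upper arm 32 wide from 37 to 60 high along the whole length: pinch it across the arm.
- handset_mid (a point): Black cordless telephone handset with keys, lying keys up on the table, 211 long (x) x 52 wide (y) x 27 high, 0.19 kg. This point: its centre, 13.5 above its underside; x along its length (it reaches 106 to either side), z up. Pinch it across its width.
- tall_tier_mouth (a point): HIGH compartment of a fixed wood-and-white organiser unit 112 wide, 90 high. Point: deck top, mid-width, under the roof's front edge; +x into the compartment, z up. Roofed bay 74 deep, 100 wide (y +-50); roof 6 thick; in front the deck runs on 110 as an open ledge. May stand left or right. Deck 8 above the table, roof's underside 76 above the deck.
- low_tier_mouth (a point): LOW compartment of a fixed wood-and-white organiser unit 112 wide, 90 high. Point: deck top, mid-width, under the roof's front edge; +x into the compartment, z up. Roofed bay 74 deep, 100 wide (y +-50); roof 6 thick; in front the deck runs on 110 as an open ledge. May stand left or right. Deck 44 above the table on a closed white plinth, roof's underside 40 above the deck.

How it is judged (in metres and radians):
At the end, for the whole second after the job is handed in: The stapler lies in the high compartment and the handset in the low one, each lengthwise (within 20 degrees), upright (within 10 degrees), resting on the deck (height within 10 mm), with at least about 40 mm of its length under the roof, at rest and released (x of stapler_mid in the frame of tall_tier_mouth above -0.036 m and y of stapler_mid in the frame of tall_tier_mouth between -0.05 and 0.05 m and z of stapler_mid in the frame of tall_tier_mouth between 0.02 and 0.04 m and angle between the x axis of stapler_mid and the x axis of tall_tier_mouth, either way round below 0.35 rad and angle between each of stapler_mid, handset_mid's own z axis and vertical below 0.17 rad and x of handset_mid in the frame of low_tier_mouth above -0.066 m and y of handset_mid in the frame of low_tier_mouth between -0.05 and 0.05 m and z of handset_mid in the frame of low_tier_mouth between 0.0035 and 0.0235 m and angle between the x axis of handset_mid and the x axis of low_tier_mouth, either way round below 0.35 rad and linear speed of each of stapler, handset below 0.02 m/s); the robot touches nothing.
It also fails if it takes over 67 s, if anything falls off the work surface, if the arm or the gripper's body presses on something with over 40 N, if the wrist force passes 120 N, or if a joint passes its speed limit or range.

## Working session

There is one attempt and no reset: what is moved stays moved. The work goes in short steps, Python scripts to look and compute and a tool call to move; the robot and the scene stay as the last step left them, time stands still between calls to the robot, and variables do not carry over. Pictures are saved under pics/ and viewed, at most 10 in all, crops included, and the job is handed in when it is done.

Besides the shell and the picture viewer there is one more tool, called after "Request:" as name([rows], argument=value, ...), one row to a line, values as JSON. drive_tool: Moves the arm, as the interface text tells. Shift numbers are shares of 15 cm and turn numbers shares of pi/2 rad, none past 1 either way. Its arguments: {"type":"object","properties":{"increments":{"type":"array"}},"required":["increments"]}

```bash
mkdir -p pics
python3 - <<'E'
from bench import manip
import cv2
for n in("top","side"):
    cv2.imwrite(f"pics/{n}0.png",manip.camera(n)[:,:,::-1]); print(manip.camera_model(n))
print(manip.get_obs(),manip.grip_point_offset)
E
```

```text
{'intrinsics': array([[448.14705813,   0.        , 323.84499658],
       [  0.        , 448.14705813, 202.65422646],
       [  0.        ,   0.        ,   1.        ]]), 'k1': -0.007548766172560645, 'rvec': array([ 2.17546088, -2.02912241,  0.22417336]), 'tvec': array([0.03178502, 0.50539369, 0.81543684])}
{'intrinsics': array([[397.09178901,   0.        , 315.85136921],
       [  0.        , 397.09178901, 197.85833064],
       [  0.        ,   0.        ,   1.        ]]), 'k1': 0.013177631031635703, 'rvec': array([ 2.18122253, -0.1735772 ,  0.12123942]), 'tvec': array([-0.49353911,  0.11619588,  0.87613131])}
{'time': 0.1, 'qpos': array([ 5.80960756e+01,  1.58433655e+01,  8.62880564e+01, -1.24224579e-03,
        7.79635899e+01, -6.93376890e+00]), 'qvel': array([-0.08714919, -0.01873905, -0.13561044, -0.03645559, -0.00602145,
        0.00333796]), 'effort': array([ 2.15680688e-03, -4.05455554e+01, -2.37780350e+01,  7.01800827e-02,
        2.97903595e-02, -3.12023030e-05]), 'tcp_pos': array([0.24247598, 0.52079474, 0.20469694]), 'tool_rot': array([-1.79905536e+02, -1.02643822e-02,  1.55030096e+02]), 'ft_force': array([-0.74744536,  0.15621762, -0.3995917 ]), 'wrist_torque': array([-0.00077279,  0.06308651,  0.0042065 ]), 'gripper_force': 0.0, 'width': 1.0010125516733408} 0.0188
```

View pics/top0.png

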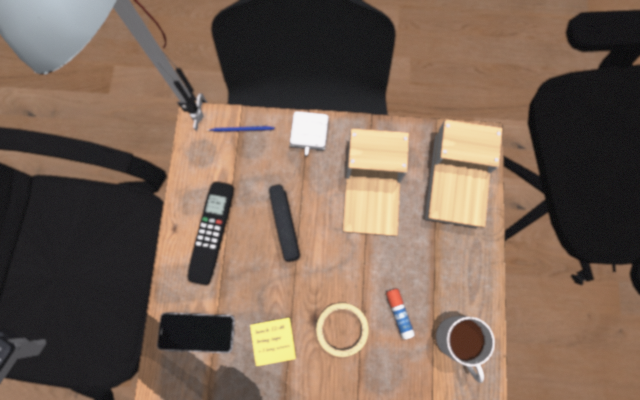

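View pics/side0.png

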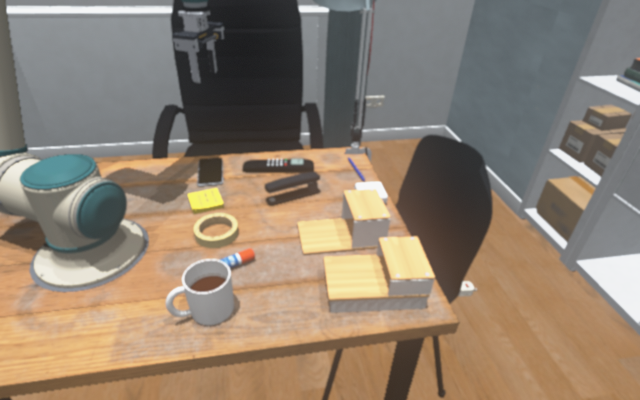

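The top view shows the handset at about (211,232), the stapler at (285,223), the tall unit at (375,180) and the low unit at (466,172). The low unit has the thick plinth, which the side view shows nearest. Next I'll measure them with masks and an enlarged crop.

```bash
cat > h.py <<'E'
import numpy as np, cv2
from bench import manip
def ray(n,uv):
    m=manip.camera_model(n); K=m["intrinsics"]; R=cv2.Rodrigues(m["rvec"])[0]; t=m["tvec"]
    p=cv2.undistortPoints(np.array(uv,float).reshape(-1,1,2),K,np.array([m["k1"],0,0,0]))[:,0]
    return -R.T@t, np.c_[p,np.ones(len(p))]@R
def onplane(n,uv,z):
    c,d=ray(n,uv); return c+d*((z-c[2])/d[:,2])[:,None]
def rect(P):
    r=cv2.minAreaRect((P[:,:2]*1000).astype(np.float32)); b=cv2.boxPoints(r)
    e=b[1]-b[0]; f=b[2]-b[1]; l=e if np.hypot(*e)>np.hypot(*f) else f
    return np.round(r[0],1),np.round(sorted(r[1]),1),round(float(np.degrees(np.arctan2(l[1],l[0]))),1)
def blob(mask,box):
    x0,y0,x1,y1=box; m=np.zeros_like(mask); m[y0:y1,x0:x1]=mask[y0:y1,x0:x1]
    return max(cv2.findContours(m,cv2.RETR_EXTERNAL,cv2.CHAIN_APPROX_NONE)[0],key=cv2.contourArea)[:,0]
E
python3 - <<'E'
from h import *
im=cv2.imread("pics/top0.png"); g=cv2.cvtColor(im,cv2.COLOR_BGR2GRAY); hsv=cv2.cvtColor(im,cv2.COLOR_BGR2HSV)
print("cam",ray("top",[[320,200]])[0])
dk=((g<75)*255).astype(np.uint8)
for nm,box,z in(("handset",(180,175,240,292),.027),("stapler",(260,178,305,270),.06),("stapler.03",(260,178,305,270),.03)):
    m=dk
    if nm=="handset": m=cv2.morphologyEx(dk,cv2.MORPH_CLOSE,np.ones((9,9)))
    print(nm,rect(onplane("top",blob(m,box),z)))
for p in((375,155),(372,205),(470,145),(460,195),(320,250),(420,200)): print(p,hsv[p[1],p[0]])
cv2.imwrite("pics/crop.png",cv2.resize(im[110:245,335:510],None,fx=4.4,fy=4.4,interpolation=cv2.INTER_CUBIC))
E
```

```text
cam [0.31378433 0.0552192  0.90546151]
handset (array([434. , 286.1]), array([ 50. , 203.6]), -7.4)
stapler (array([457.2, 140.6]), array([ 31.8, 150.3]), 17.7)
stapler.03 (array([462.3, 143.6]), array([ 32.9, 155.6]), 17.7)
(375, 155) [ 20  76 242]
(372, 205) [ 20  73 243]
(470, 145) [ 19  80 239]
(460, 195) [ 20  74 242]
(320, 250) [ 12  90 217]
(420, 200) [  9  49 173]
```

View pics/crop.png

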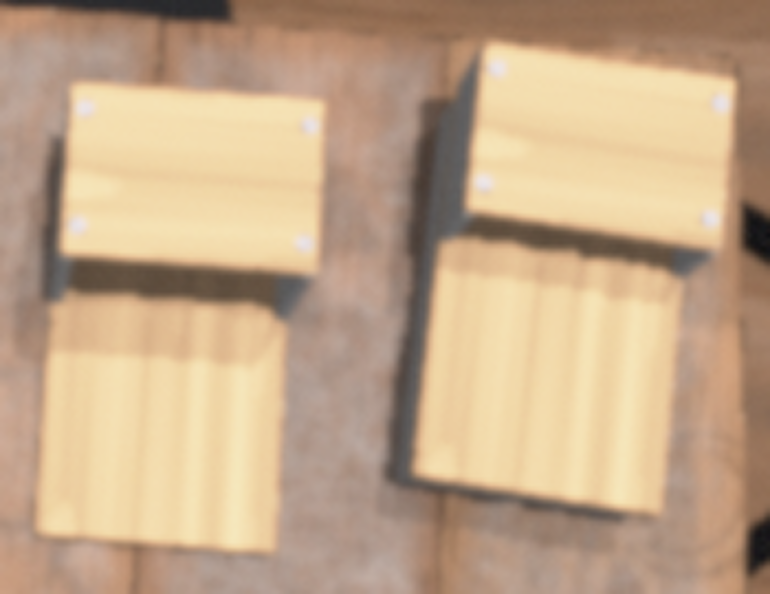

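The crop shows four roof corners and two deck front corners for each unit: tall roof (70,83)–(317,274) with deck front (38,535)/(274,552), and low roof (487,42)–(716,250) with deck front (413,475)/(660,515), all in crop pixels.

Run:
```python
from h import *
def P(l,z): return onplane("top",(np.array(l)+.5)/4.4-.5+[335,110],z)[:,:2]*1000
for nm,roof,dk,zd in(("tall",[(70,83),(325,100),(317,274),(60,254)],[(38,535),(274,552)],.008),("low",[(487,42),(737,76),(716,250),(466,213)],[(413,475),(660,515)],.044)):
    r=P(roof,.09); d=P(dk,zd)
    f=(r[2]+r[3])/2; b=(r[0]+r[1])/2; fd=d.mean(0); w=r[0]-r[1]
    ang=np.degrees(np.arctan2(*(b-fd)[::-1])); angw=np.degrees(np.arctan2(*w[::-1]))-90
    print(nm,"mouth",f.round(1),"front",fd.round(1),"back",b.round(1),"depth",np.hypot(*(b-f)).round(1),"ledge",np.hypot(*(f-fd)).round(1),"w",np.hypot(*w).round(1),np.hypot(*(d[0]-d[1])).round(1),"ang",ang.round(1),angw.round(1))
# side view check of handset ends/stapler
im=cv2.imread("pics/side0.png"); g=cv2.cvtColor(im,cv2.COLOR_BGR2GRAY)
dk=((g<70)*255).astype(np.uint8)
m=cv2.morphologyEx(dk,cv2.MORPH_CLOSE,np.ones((5,5)))
for box in((240,155,318,176),(262,168,324,208)):
    c=blob(m,box); print(c.min(0),c.max(0))
def proj(n,p):
    q=manip.camera_model(n); return cv2.projectPoints(np.array(p,float),q["rvec"],q["tvec"],q["intrinsics"],np.array([q["k1"],0,0,0]))[0][:,0].round(0).tolist()
a=np.radians(-7.4); u=np.array([np.cos(a),np.sin(a),0])
print(proj("side",[[.434,.286,.0135]+.1055*u,[.434,.286,.0135]-.1055*u]))
a=np.radians(17.7); u=np.array([np.cos(a),np.sin(a),0])
print(proj("side",[[.457,.1406,.05]+.0755*u,[.457,.1406,.05]-.0755*u]))
```

```text
tall mouth [565.4 -30.5] front [456.  -30.1] back [644.6 -31. ] depth 79.2 ledge 109.4 w 112.2 108.6 ang -0.3 -0.0
low mouth [ 592.2 -203.7] front [ 483.7 -194.1] back [ 672.8 -213.1] depth 81.1 ledge 109.0 w 110.7 110.1 ang -5.8 -4.3
[244 161] [312 171]
[262 168] [312 171]
[[313.0, 166.0], [241.0, 166.0]]
[[316.0, 175.0], [263.0, 189.0]]
```

```bash
cat > go.py <<'E'
import sys
from h import *
from scipy.spatial.transform import Rotation as R
# go.py x y z yaw : shares of shift and turn from the present pose
o=manip.get_obs(); x,y,z,yaw=map(float,sys.argv[1:])
c=R.from_euler("xyz",o["tool_rot"],degrees=True); t=R.from_euler("xyz",[180,0,yaw],degrees=True)
d=c.inv().apply(np.array([x,y,z])-o["tcp_pos"])/.15; a=(c.inv()*t).as_rotvec()/(np.pi/2)
print(o["time"],o["tcp_pos"].round(4),o["tool_rot"].round(2),"q6",o["qpos"][5].round(1),"F",o["ft_force"].round(1),"w",round(o["width"],3)); print(d.round(3),a.round(4))
E
python3 go.py .434 .286 .13 172.6
```

```text
0.1 [0.2425 0.5208 0.2047] [-1.7991e+02 -1.0000e-02  1.5503e+02] q6 -6.9 F [-0.7  0.2 -0.4] w 1.001
[-1.818 -0.879  0.499] [-0.001  -0.0003 -0.1952]
```

Request:
drive_tool([
  [1, -1, -0.45, 0, 0, 0, -0.195],
  [1, -1, -0.45, 0, 0, 0, -0.195],
  [1, -1, -0.45, 0, 0, 0, -0.195],
  [1, -1, -0.45, 0, 0, 0, -0.195],
  [1, -1, -0.45, 0, 0, 0, -0.195],
  [1, -1, -0.45, 0, 0, 0, -0.195],
])

```text
time: 0.6
tcp_pos: [0.3514, 0.395, 0.2052]
tool_rot: [-180.0, -0.0, 172.3]
ft_force: [-0.1, 1.1, -0.5]
width: 1.002
gripper_force: 0.0
```

```bash
python3 go.py .434 .286 .07 172.6
```

```text
0.6 [0.3514 0.395  0.2052] [-1.7997e+02 -2.0000e-02  1.7232e+02] q6 -41.5 F [-0.1  1.1 -0.5] w 1.002
[-0.643 -0.646  0.901] [-0.0003 -0.0003 -0.0031]
```

Request:
drive_tool([
  [1, -0.643, -0.646, 0.2, 0, 0, -0.003],
  [1, -0.643, -0.646, 0.2, 0, 0, -0.003],
  [1, -0.643, -0.646, 0.4, 0, 0, -0.003],
  [1, -0.643, -0.646, 0.9, 0, 0, -0.003],
  [1, -0.643, -0.646, 0.9, 0, 0, -0.003],
  [1, -0.643, -0.646, 0.9, 0, 0, -0.003],
  [1, -0.643, -0.646, 0.9, 0, 0, -0.003],
])

```text
time: 1.18
tcp_pos: [0.4302, 0.2875, 0.0667]
tool_rot: [-179.8, -0.4, 172.8]
ft_force: [0.2, 0.3, 0.7]
width: 1.001
gripper_force: 0.0
```

```bash
python3 go.py .434 .286 .005 172.6
python3 - <<'E'
from h import *
a=cv2.resize(manip.camera("top")[140:320,140:320,::-1],(540,540)); b=cv2.resize(manip.camera("side")[60:240,180:280,::-1],(260,540))
cv2.imwrite("pics/a1.png",np.hstack([a,b[:,:260]]))
E
```

```text
1.1833 [0.4302 0.2875 0.0667] [-179.77   -0.43  172.83] q6 -56.8 F [0.2 0.3 0.7] w 1.001
[-0.03  -0.005  0.411] [-0.0026 -0.0048  0.0026]
```

View pics/a1.png

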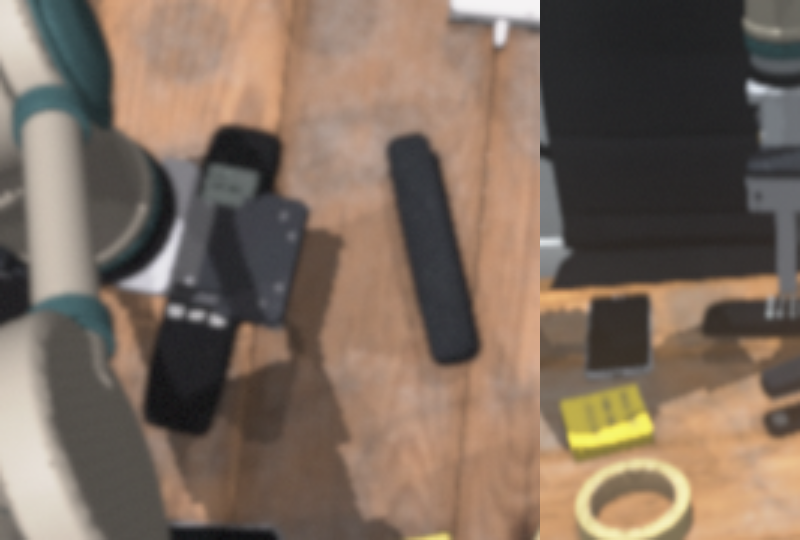

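The gripper sits centred over the handset and aligned with it, in both crop halves. I'll descend and close.

Request:
drive_tool([
  [1, -0.02, 0, 0.2, 0, 0, 0],
  [1, -0.02, 0, 0.4, 0, 0, 0],
  [1, -0.02, 0, 0.4, 0, 0, 0],
  [0.4, -0.02, 0, 0.4, 0, 0, 0],
  [0.4, -0.02, 0, 0.4, 0, 0, 0],
  [0.4, -0.02, 0, 0.4, 0, 0, 0],
  [0.4, -0.02, 0, 0.4, 0, 0, 0],
  [0.4, -0.02, 0, 0.4, 0, 0, 0],
])

```text
time: 1.95
tcp_pos: [0.4372, 0.2884, 0.0119]
tool_rot: [179.9, 0.1, 172.9]
ft_force: [-0.5, -1.1, 0.0]
width: 0.681
gripper_force: 0.0
```

Request:
drive_tool([
  [0.4, 0, 0, 0, 0, 0, 0],
  [0.4, 0, 0, 0, 0, 0, 0],
  [0.4, 0, 0, 0, 0, 0, 0],
  [0.4, 0, 0, 0, 0, 0, 0],
  [0.4, 0, 0, 0, 0, 0, 0],
  [0.4, 0, 0, 0, 0, 0, 0],
])

```text
time: 2.45
tcp_pos: [0.4377, 0.2892, 0.0115]
tool_rot: [179.8, 0.1, 172.8]
ft_force: [-0.0, 3.0, 5.4]
width: 0.534
gripper_force: 30.0
```

```bash
python3 go.py .434 .286 .15 172.6
```

```text
2.45 [0.4377 0.2892 0.0115] [1.7983e+02 1.4000e-01 1.7279e+02] q6 -57.1 F [-0.   3.   5.4] w 0.534
[ 0.019 -0.021 -0.923] [0.0019 0.0015 0.0021]
```

Request:
drive_tool([
  [0.7, 0, 0, 0, 0, 0, 0],
  [0.7, 0, 0, 0, 0, 0, 0],
  [0.7, 0, 0, 0.05, 0, 0, 0],
  [0.7, 0, 0, 0.05, 0, 0, 0],
  [0.4, 0, 0, 0.05, 0, 0, 0],
  [0.4, 0, 0, 0.05, 0, 0, 0],
  [0.4, 0, 0, 0.05, 0, 0, 0],
  [0.4, 0, 0, 0.05, 0, 0, 0],
])

```text
time: 3.12
tcp_pos: [0.4361, 0.2877, 0.0027]
tool_rot: [-180.0, -0.0, 172.9]
ft_force: [0.2, 0.3, -2.4]
width: 0.537
gripper_force: 29.9
```

Request:
drive_tool([
  [0.4, 0, 0, 0, 0, 0, 0],
  [0.4, 0, 0, 0, 0, 0, 0],
  [0.4, 0, 0, 0, 0, 0, 0],
  [0.4, 0, 0, 0, 0, 0, 0],
  [0.4, 0, 0, 0, 0, 0, 0],
  [0.4, 0, 0, 0, 0, 0, 0],
])

```text
time: 3.62
tcp_pos: [0.4363, 0.2879, 0.003]
tool_rot: [180.0, 0.0, 172.9]
ft_force: [-0.1, 1.0, -3.0]
width: 0.534
gripper_force: 29.9
```

Request:
drive_tool([
  [0.4, 0, 0, -0.1, 0, 0, 0],
  [0.4, 0, 0, -0.3, 0, 0, 0],
  [0.4, 0, 0, -0.5, 0, 0, 0],
  [0.4, 0, 0, -0.7, 0, 0, 0],
  [0.4, 0, 0, -0.9, 0, 0, 0],
  [0.4, 0, 0, -1, 0, 0, 0],
  [0.4, 0, 0, -1, 0, 0, 0],
])

```text
time: 4.2
tcp_pos: [0.4388, 0.2891, 0.1569]
tool_rot: [179.7, 0.4, 172.9]
ft_force: [0.2, 0.4, -1.8]
width: 0.54
gripper_force: 29.9
```

```bash
python3 go.py .45 -.19 .155 175; python3 go.py .45 .05 .155 175;python3 - <<'E'
from h import *
a=cv2.resize(manip.camera("top")[100:320,140:320,::-1],(450,550)); b=cv2.resize(manip.camera("side")[60:240,190:310,::-1],(350,550))
cv2.imwrite("pics/a2.png",np.hstack([a,b]))
E
```

```text
4.2 [0.4388 0.2891 0.1569] [179.73   0.41 172.85] q6 -57.1 F [ 0.2  0.4 -1.8] w 0.54
[-4.72e-01 -3.16e+00  1.00e-03] [ 0.0029  0.0046 -0.0238]
4.2 [0.4388 0.2891 0.1569] [179.73   0.41 172.85] q6 -57.1 F [ 0.2  0.4 -1.8] w 0.54
[-0.272 -1.572  0.007] [ 0.0029  0.0046 -0.0238]
```

View pics/a2.png

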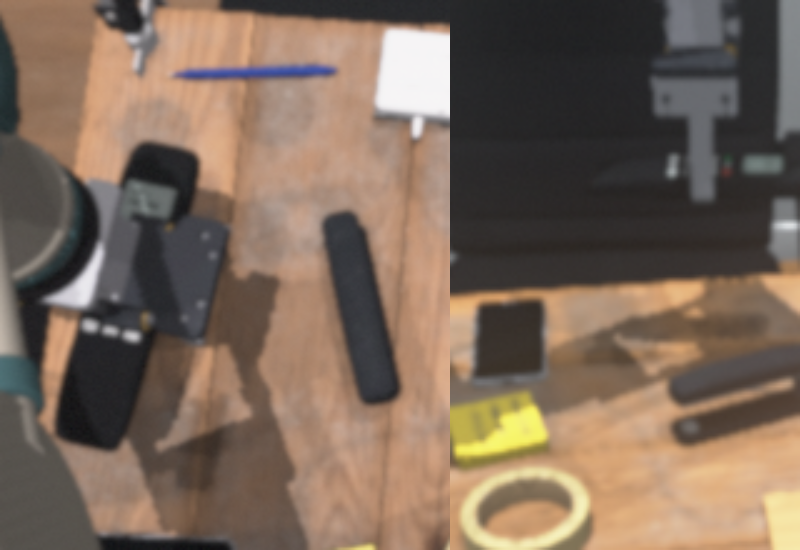

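The handset hangs level in the fingers, in both halves of the picture. I'll carry it across.

Request:
drive_tool([
  [0.4, -0.1, -0.2, 0, 0, 0, -0.02],
  [0.4, -0.1, -0.4, 0, 0, 0, -0.02],
  [0.4, -0.1, -0.6, 0, 0, 0, -0.02],
  [0.4, -0.1, -0.8, 0, 0, 0, -0.02],
  [0.4, -0.1, -1, 0, 0, 0, -0.02],
])

```text
time: 4.72
tcp_pos: [0.4305, 0.1357, 0.1506]
tool_rot: [-179.9, -0.3, 174.7]
ft_force: [0.0, -0.3, -2.5]
width: 0.538
gripper_force: 29.9
```

Request:
drive_tool([
  [0.4, -0.1, -0.2, 0, 0, 0, 0],
  [0.4, -0.1, -0.4, 0, 0, 0, 0],
  [0.4, -0.1, -0.6, 0, 0, 0, 0],
  [0.4, -0.1, -0.8, 0, 0, 0, 0],
  [0.4, -0.1, -1, 0, 0, 0, 0],
])

```text
time: 5.13
tcp_pos: [0.4315, -0.0147, 0.1508]
tool_rot: [180.0, -0.3, 174.7]
ft_force: [0.2, 0.1, -1.4]
width: 0.541
gripper_force: 29.9
```

Request:
drive_tool([
  [0.4, -0.1, -0.2, 0, 0, 0, 0],
  [0.4, -0.1, -0.4, 0, 0, 0, 0],
  [0.4, -0.1, -0.6, 0, 0, 0, 0],
  [0.4, -0.1, -0.8, 0, 0, 0, 0],
  [0.4, -0.1, -1, 0, 0, 0, 0],
])

```text
time: 5.55
tcp_pos: [0.4326, -0.165, 0.1506]
tool_rot: [179.9, -0.2, 174.6]
ft_force: [1.0, -0.2, -2.6]
width: 0.538
gripper_force: 29.9
```

```bash
python3 go.py .4655 -.193 .08 175
```

```text
5.55 [ 0.4326 -0.165   0.1506] [179.88  -0.24 174.64] q6 -114.1 F [ 1.  -0.2 -2.6] w 0.538
[-0.238 -0.166  0.47 ] [ 0.0013 -0.0027 -0.004 ]
```

Request:
drive_tool([
  [0.4, -0.24, -0.17, 0, 0, 0, -0.004],
  [0.4, -0.24, -0.17, 0, 0, 0, -0.004],
  [0.4, -0.24, -0.17, 0.25, 0, 0, -0.004],
  [0.4, -0.24, -0.17, 0.47, 0, 0, -0.004],
  [0.4, -0.24, -0.17, 0.47, 0, 0, -0.004],
  [0.4, -0.24, -0.17, 0.47, 0, 0, -0.004],
  [0.4, -0.24, -0.17, 0.47, 0, 0, -0.004],
  [0.4, -0.24, -0.17, 0.47, 0, 0, -0.004],
])

```text
time: 6.22
tcp_pos: [0.4692, -0.1936, 0.0839]
tool_rot: [-179.9, 0.2, 175.0]
ft_force: [0.4, -0.5, -1.5]
width: 0.538
gripper_force: 29.9
```

```bash
python3 go.py .4655 -.193 .0535 175;python3 - <<'E'
from h import *
a=cv2.resize(manip.camera("top")[110:290,350:510,::-1],(480,540)); b=cv2.resize(manip.camera("side")[180:320,280:440,::-1],(320,280)); b=np.vstack([b,np.zeros((260,320,3),np.uint8)])
cv2.imwrite("pics/a3.png",np.hstack([a,b]))
E
```

```text
6.2167 [ 0.4692 -0.1936  0.0839] [-1.7993e+02  1.6000e-01  1.7503e+02] q6 -115.3 F [ 0.4 -0.5 -1.5] w 0.538
[0.026 0.002 0.202] [-0.0008  0.0018  0.0003]
```

View pics/a3.png

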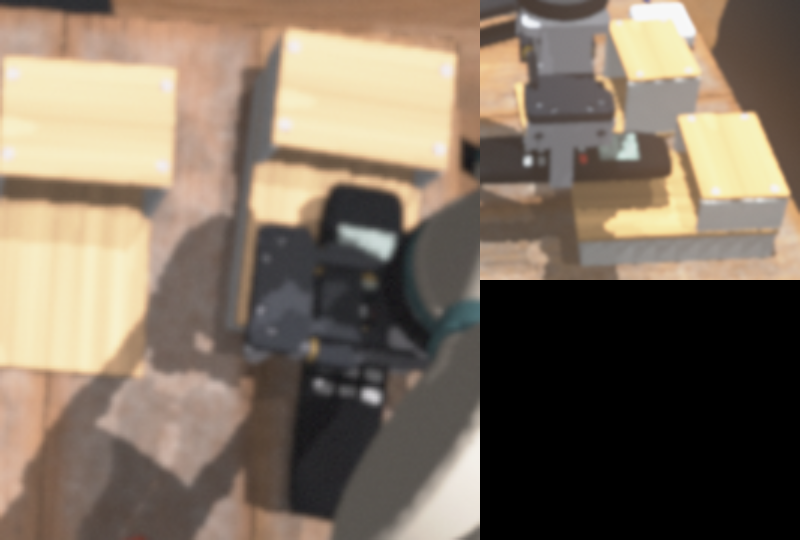

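The handset is lined up with the low unit: its front end is at crop (365,195), behind the roof edge, and the angle is parallel. I'll lower it.

Request:
drive_tool([
  [0.4, 0, 0, 0.1, 0, 0, 0],
  [0.4, 0, 0, 0.2, 0, 0, 0],
  [0.4, 0, 0, 0.2, 0, 0, 0],
  [0.4, 0, 0, 0.2, 0, 0, 0],
  [0.4, 0, 0, 0.2, 0, 0, 0],
])

```text
time: 6.73
tcp_pos: [0.4688, -0.1935, 0.0536]
tool_rot: [-180.0, 0.1, 175.0]
ft_force: [0.7, -0.6, -2.5]
width: 0.537
gripper_force: 29.9
```

```bash
python3 go.py .543 -.1995 .0535 175
```

```text
6.7333 [ 0.4688 -0.1935  0.0536] [-1.7995e+02  1.2000e-01  1.7502e+02] q6 -115.3 F [ 0.7 -0.6 -2.5] w 0.537
[-0.497  0.003  0.002] [-0.0005  0.0013  0.0002]
```

Request:
drive_tool([
  [0.4, -0.1, 0, 0, 0, 0, 0],
  [0.4, -0.2, 0, 0, 0, 0, 0],
  [0.4, -0.3, 0, 0, 0, 0, 0],
  [0.4, -0.4, 0, 0, 0, 0, 0],
  [0.4, -0.5, 0, 0, 0, 0, 0],
  [0.4, -0.5, 0, 0, 0, 0, 0],
  [0.4, -0.5, 0, 0, 0, 0, 0],
  [0.4, -0.5, 0, 0, 0, 0, 0],
])

```text
time: 7.4
tcp_pos: [0.5417, -0.1993, 0.0528]
tool_rot: [180.0, -0.0, 175.0]
ft_force: [-0.2, 0.3, -2.7]
width: 0.538
gripper_force: 29.9
```

Request:
drive_tool([
  [0.4, 0, 0, 0.02, 0, 0, 0],
  [0.4, 0, 0, 0.03, 0, 0, 0],
  [0.4, 0, 0, 0.035, 0, 0, 0],
  [0.4, 0, 0, 0.035, 0, 0, 0],
  [0.4, 0, 0, 0.035, 0, 0, 0],
])

```text
time: 7.82
tcp_pos: [0.5423, -0.1996, 0.0471]
tool_rot: [180.0, -0.0, 175.0]
ft_force: [-0.2, 0.7, -1.3]
width: 0.542
gripper_force: 29.9
```

Request:
drive_tool([
  [0.75, 0, 0, 0, 0, 0, 0],
  [0.75, 0, 0, 0, 0, 0, 0],
  [0.75, 0, 0, 0, 0, 0, 0],
  [0.75, 0, 0, 0, 0, 0, 0],
  [0.75, 0, 0, 0, 0, 0, 0],
])

```text
time: 8.23
tcp_pos: [0.5429, -0.1997, 0.0474]
tool_rot: [-180.0, 0.0, 175.0]
ft_force: [0.5, 0.6, -0.3]
width: 0.747
gripper_force: 0.0
```

Request:
drive_tool([
  [0.75, 0, 0, -0.1, 0, 0, 0],
  [0.75, 0, 0, -0.3, 0, 0, 0],
  [0.75, 0, 0, -0.5, 0, 0, 0],
  [0.75, 0, 0, -0.7, 0, 0, 0],
  [0.75, 0, 0, -0.7, 0, 0, 0],
])

```text
time: 8.65
tcp_pos: [0.5463, -0.2014, 0.1586]
tool_rot: [-179.7, 0.6, 175.0]
ft_force: [0.7, -0.5, -0.4]
width: 0.753
gripper_force: 0.0
```

```bash
python3 go.py .44 .135 .15 197.7
```

```text
8.65 [ 0.5463 -0.2014  0.1586] [-179.75    0.64  175.02] q6 -112.1 F [ 0.7 -0.5 -0.4] w 0.753
[0.902 2.173 0.037] [-0.0042  0.0064 -0.252 ]
```

Request:
drive_tool([
  [0.75, 0.3, 0.3, 0, 0, 0, 0],
  [0.75, 0.4, 0.5, 0, 0, 0, 0],
  [0.75, 0.4, 0.8, 0, 0, 0, 0],
  [0.75, 0.4, 1, 0, 0, 0, 0],
  [0.75, 0.4, 1, 0, 0, 0, 0],
])

```text
time: 9.07
tcp_pos: [0.4944, -0.0388, 0.1521]
tool_rot: [179.8, -0.1, 175.3]
ft_force: [-0.5, -0.3, -0.3]
width: 0.752
gripper_force: 0.0
```

```bash
python3 go.py .437 .134 .15 197.7
python3 - <<'E'
from h import *
im=manip.camera("top")[:,:,::-1].copy(); cv2.imwrite("pics/top4.png",im); cv2.imwrite("pics/side4.png",manip.camera("side")[:,:,::-1])
a=cv2.resize(im[100:300,240:510],(800,592)); cv2.imwrite("pics/a4.png",a)
E
```

```text
9.0667 [ 0.4944 -0.0388  0.1521] [ 1.7976e+02 -6.0000e-02  1.7525e+02] q6 -98.1 F [-0.5 -0.3 -0.3] w 0.752
[0.477 1.117 0.019] [ 2.700e-03 -1.000e-04 -2.494e-01]
```

View pics/a4.png

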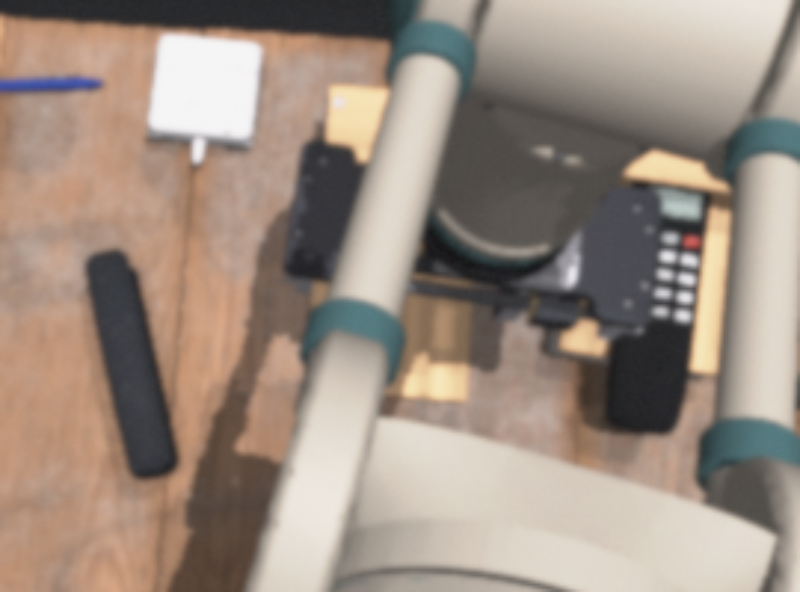

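The handset now lies in the low compartment, with its front end under the roof and its rear end at crop (640,430). The stapler is still where it was. I'll go to it.

Request:
drive_tool([
  [1, 0.25, 0.3, 0, 0, 0, -0.08],
  [1, 0.45, 0.5, 0, 0, 0, -0.16],
  [1, 0.48, 0.8, 0, 0, 0, -0.25],
  [1, 0.48, 1, 0, 0, 0, -0.25],
  [1, 0.48, 1, 0, 0, 0, -0.25],
  [1, 0.48, 1, 0, 0, 0, -0.25],
])

```text
time: 9.67
tcp_pos: [0.4378, 0.1114, 0.1522]
tool_rot: [-180.0, 0.0, -162.3]
ft_force: [-0.2, -0.2, -0.0]
width: 1.003
gripper_force: 0.0
```

```bash
python3 go.py .437 .134 .085 197.7
```

```text
9.6667 [0.4378 0.1114 0.1522] [-1.7997e+02  3.0000e-02 -1.6233e+02] q6 -102.2 F [-0.2 -0.2 -0. ] w 1.003
[-0.041  0.145  0.448] [-0.0003  0.0003 -0.0003]
```

Request:
drive_tool([
  [1, -0.04, 0.145, 0, 0, 0, 0],
  [1, -0.04, 0.145, 0.2, 0, 0, 0],
  [1, -0.04, 0.145, 0.4, 0, 0, 0],
  [1, -0.04, 0.145, 0.6, 0, 0, 0],
  [1, -0.04, 0.145, 0.83, 0, 0, 0],
  [1, -0.04, 0.145, 0.83, 0, 0, 0],
  [1, -0.04, 0.145, 0.83, 0, 0, 0],
  [1, -0.04, 0.145, 0.83, 0, 0, 0],
])

```text
time: 10.33
tcp_pos: [0.4381, 0.1321, 0.0287]
tool_rot: [-180.0, 0.1, -162.6]
ft_force: [1.6, -0.4, 0.2]
width: 0.996
gripper_force: 0.0
```

Request:
drive_tool([
  [0.25, 0, 0, 0, 0, 0, 0],
  [0.25, 0, 0, 0, 0, 0, 0],
  [0.25, 0, 0, 0, 0, 0, 0],
  [0.25, 0, 0, 0, 0, 0, 0],
  [0.25, 0, 0, 0, 0, 0, 0],
  [0.25, 0, 0, 0, 0, 0, 0],
  [0.25, 0, 0, 0, 0, 0, 0],
  [0.25, 0, 0, 0, 0, 0, 0],
])

```text
time: 11.0
tcp_pos: [0.4363, 0.1334, 0.0278]
tool_rot: [180.0, 0.0, -162.5]
ft_force: [-0.4, 0.7, 0.7]
width: 0.471
gripper_force: 0.0
```

Request:
drive_tool([
  [0.25, 0, 0, 0, 0, 0, 0],
  [0.25, 0, 0, 0, 0, 0, 0],
  [0.25, 0, 0, 0, 0, 0, 0],
  [0.25, 0, 0, 0, 0, 0, 0],
  [0.25, 0, 0, 0, 0, 0, 0],
])

```text
time: 11.42
tcp_pos: [0.4363, 0.1335, 0.0277]
tool_rot: [180.0, -0.0, -162.5]
ft_force: [-0.7, 1.8, 1.2]
width: 0.328
gripper_force: 30.0
```

Request:
drive_tool([
  [0.25, 0, 0, 0, 0, 0, 0],
  [0.25, 0, 0, -0.1, 0, 0, 0],
  [0.25, 0, 0, -0.25, 0, 0, 0],
  [0.25, 0, 0, -0.4, 0, 0, 0],
  [0.25, 0, 0, -0.55, 0, 0, 0],
  [0.25, 0, 0, -0.65, 0, 0, 0],
  [0.25, 0, 0, -0.65, 0, 0, 0],
  [0.25, 0, 0, -0.65, 0, 0, 0],
])

```text
time: 12.08
tcp_pos: [0.4365, 0.133, 0.1253]
tool_rot: [-180.0, 0.1, -162.5]
ft_force: [-0.9, 0.9, -2.7]
width: 0.332
gripper_force: 30.0
```

```bash
python3 go.py .445 -.03 .125 180
python3 - <<'E'
from h import *
a=cv2.resize(manip.camera("top")[130:300,240:400,::-1],(480,510)); b=cv2.resize(manip.camera("side")[80:250,240:346,::-1],(318,510))
cv2.imwrite("pics/a5.png",np.hstack([a,b]))
E
```

```text
12.0833 [0.4365 0.133  0.1253] [-1.7997e+02  5.0000e-02 -1.6248e+02] q6 -99.3 F [-0.9  0.9 -2.7] w 0.332
[ 0.273 -1.053  0.002] [-0.0003  0.0006  0.1947]
```

View pics/a5.png

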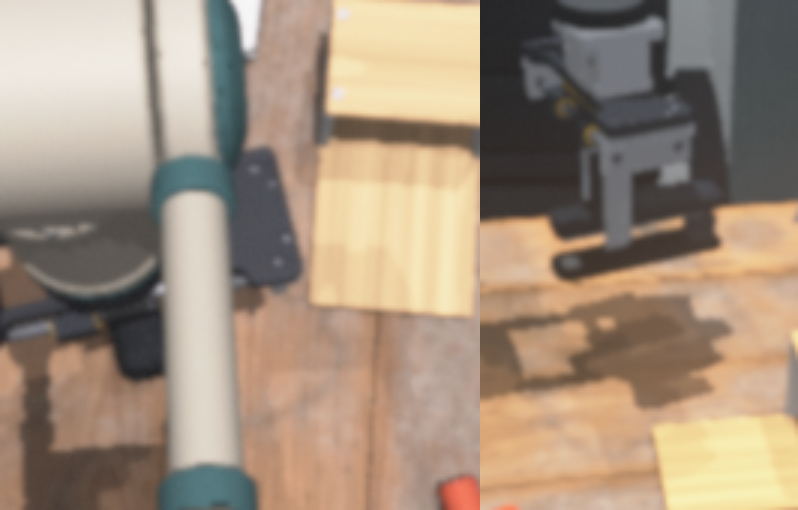

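The stapler hangs level, gripped behind its middle. I'll carry it to the tall unit.

Request:
drive_tool([
  [0.25, 0.05, -0.2, 0, 0, 0, 0.05],
  [0.25, 0.1, -0.4, 0, 0, 0, 0.1],
  [0.25, 0.2, -0.6, 0, 0, 0, 0.15],
  [0.25, 0.27, -0.8, 0, 0, 0, 0.195],
  [0.25, 0.27, -1, 0, 0, 0, 0.195],
  [0.25, 0.27, -1, 0, 0, 0, 0.195],
  [0.25, 0.27, -1, 0, 0, 0, 0.195],
])

```text
time: 12.77
tcp_pos: [0.4423, -0.023, 0.1238]
tool_rot: [180.0, -0.2, 179.8]
ft_force: [-0.8, 0.1, -2.1]
width: 0.333
gripper_force: 30.0
```

```bash
python3 go.py .445 -.03 .041 180
```

```text
12.7667 [ 0.4423 -0.023   0.1238] [ 1.7996e+02 -1.6000e-01  1.7978e+02] q6 -101.8 F [-0.8  0.1 -2.1] w 0.333
[-0.02  -0.047  0.552] [ 0.0005 -0.0018 -0.0025]
```

Request:
drive_tool([
  [0.25, 0, -0.047, 0.1, 0, 0, 0],
  [0.25, 0, -0.047, 0.25, 0, 0, 0],
  [0.25, 0, -0.047, 0.4, 0, 0, 0],
  [0.25, 0, -0.047, 0.55, 0, 0, 0],
  [0.25, 0, -0.047, 0.55, 0, 0, 0],
  [0.25, 0, -0.047, 0.55, 0, 0, 0],
  [0.25, 0, -0.047, 0.55, 0, 0, 0],
])

```text
time: 13.35
tcp_pos: [0.4432, -0.0284, 0.0431]
tool_rot: [180.0, 0.0, -180.0]
ft_force: [-0.0, 0.4, -1.1]
width: 0.327
gripper_force: 30.0
```

```bash
python3 go.py .525 -.03 .041 180;  python3 - <<'E'
from h import *
a=cv2.resize(manip.camera("top")[110:290,310:450,::-1],(420,540)); b=cv2.resize(manip.camera("side")[150:290,260:400,::-1],(380,380)); b=np.vstack([b,np.zeros((160,380,3),np.uint8)])
cv2.imwrite("pics/a6.png",np.hstack([a,b]))
E
```

```text
13.35 [ 0.4432 -0.0284  0.0431] [ 1.7999e+02  1.0000e-02 -1.7998e+02] q6 -102.7 F [-0.   0.4 -1.1] w 0.327
[-0.545 -0.011  0.014] [0.0001 0.0001 0.0002]
```

View pics/a6.png

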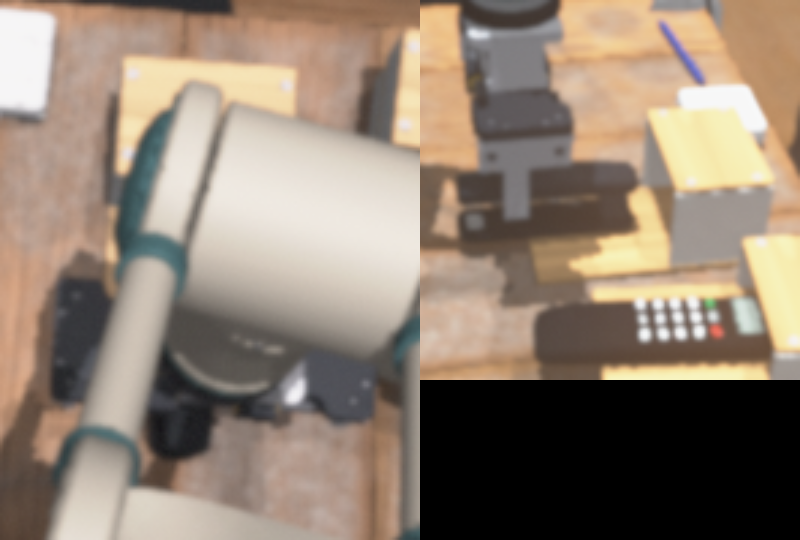

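The stapler is level and lined up in front of the tall bay (side half, (550,200)), and the handset rests flat in the low one. I'll slide the stapler in and lower it.

Request:
drive_tool([
  [0.25, -0.1, 0, 0, 0, 0, 0],
  [0.25, -0.2, -0.01, 0.01, 0, 0, 0],
  [0.25, -0.3, -0.01, 0.01, 0, 0, 0],
  [0.25, -0.4, -0.01, 0.01, 0, 0, 0],
  [0.25, -0.5, -0.01, 0.01, 0, 0, 0],
  [0.25, -0.55, -0.01, 0.01, 0, 0, 0],
  [0.25, -0.55, -0.01, 0.01, 0, 0, 0],
  [0.25, -0.55, -0.01, 0.01, 0, 0, 0],
])

```text
time: 14.12
tcp_pos: [0.5252, -0.0304, 0.0416]
tool_rot: [180.0, -0.0, 180.0]
ft_force: [-0.4, 0.5, -1.9]
width: 0.333
gripper_force: 30.0
```

```bash
python3 go.py .525 -.03 .0365 180
```

```text
14.1167 [ 0.5252 -0.0304  0.0416] [180.    -0.   179.98] q6 -100.9 F [-0.4  0.5 -1.9] w 0.333
[0.001 0.003 0.034] [ 0.     -0.     -0.0003]
```

Request:
drive_tool([
  [0.25, 0, 0, 0.015, 0, 0, 0],
  [0.25, 0, 0, 0.03, 0, 0, 0],
  [0.25, 0, 0, 0.037, 0, 0, 0],
  [0.25, 0, 0, 0.037, 0, 0, 0],
  [0.25, 0, 0, 0.037, 0, 0, 0],
  [0.25, 0, 0, 0.037, 0, 0, 0],
])

```text
time: 14.62
tcp_pos: [0.5247, -0.0305, 0.0357]
tool_rot: [180.0, -0.1, 180.0]
ft_force: [-2.0, -0.3, 1.1]
width: 0.329
gripper_force: 30.0
```

Request:
drive_tool([
  [0.7, 0, 0, 0, 0, 0, 0],
  [0.7, 0, 0, 0, 0, 0, 0],
  [0.7, 0, 0, 0, 0, 0, 0],
  [0.7, 0, 0, 0, 0, 0, 0],
  [0.7, 0, 0, 0, 0, 0, 0],
  [0.7, 0, 0, 0, 0, 0, 0],
])

```text
time: 15.12
tcp_pos: [0.5257, -0.0306, 0.0357]
tool_rot: [-180.0, 0.0, 180.0]
ft_force: [0.1, 0.2, -0.9]
width: 0.694
gripper_force: 0.0
```

Request:
drive_tool([
  [0.7, 0, 0, -0.1, 0, 0, 0],
  [0.7, 0, 0, -0.3, 0, 0, 0],
  [0.7, 0, 0, -0.5, 0, 0, 0],
  [0.7, 0, 0, -0.7, 0, 0, 0],
  [0.7, 0, 0, -0.9, 0, 0, 0],
  [0.7, 0, 0, -1, 0, 0, 0],
])

```text
time: 15.62
tcp_pos: [0.5272, -0.0309, 0.1895]
tool_rot: [-179.9, 0.3, 180.0]
ft_force: [0.8, -0.3, -0.0]
width: 0.698
gripper_force: 0.0
```

Request:
drive_tool([
  [0.7, 0.2, 0.2, 0, 0, 0, 0],
  [0.7, 0.4, 0.4, 0, 0, 0, 0],
  [0.7, 0.6, 0.6, 0, 0, 0, 0],
  [0.7, 0.6, 0.8, 0, 0, 0, 0],
  [0.7, 0.6, 1, 0, 0, 0, 0],
  [0.7, 0.6, 1, 0, 0, 0, 0],
])

```text
time: 16.12
tcp_pos: [0.4348, 0.1238, 0.1861]
tool_rot: [179.8, 0.1, -179.8]
ft_force: [0.6, 0.1, 0.2]
width: 0.696
gripper_force: 0.0
```

Request:
drive_tool([
  [0.7, 0, 0.2, 0, 0, 0, 0],
  [0.7, 0, 0.4, 0, 0, 0, 0],
  [0.7, 0, 0.6, 0, 0, 0, 0],
  [0.7, 0, 0.8, 0, 0, 0, 0],
  [0.7, 0, 1, 0, 0, 0, 0],
  [0.7, 0, 1, 0, 0, 0, 0],
  [0.7, 0, 1, 0, 0, 0, 0],
])

```text
time: 16.7
tcp_pos: [0.4358, 0.27, 0.1853]
tool_rot: [-180.0, -0.0, -179.9]
ft_force: [-0.3, 0.1, 0.1]
width: 0.705
gripper_force: 0.0
```

Run:
```python
from h import *
im=manip.camera("top")[:,:,::-1].copy(); cv2.imwrite("pics/top7.png",im)
a=cv2.resize(im[110:260,320:510],(500,395)); b=cv2.resize(manip.camera("side")[170:320,280:440,::-1],(300,281)); b=np.vstack([b,np.zeros((114,300,3),np.uint8)])
cv2.imwrite("pics/a7.png",np.hstack([a,b]))
dk=cv2.morphologyEx(((cv2.cvtColor(im,cv2.COLOR_BGR2GRAY)<75)*255).astype(np.uint8),cv2.MORPH_CLOSE,np.ones((9,9)))
for nm,box,z in(("st",(335,176,415,300),.068),("hs",(425,160,500,300),.071)):
    try: print(nm,rect(onplane("top",blob(dk,box),z)))
    except Exception as e: print(e)
```

```text
st (array([514.6, -26.3]), array([36.8, 90.4]), 0.7)
hs (array([ 515.4, -187.1]), array([ 68.1, 167.8]), -7.5)
```

View pics/a7.png

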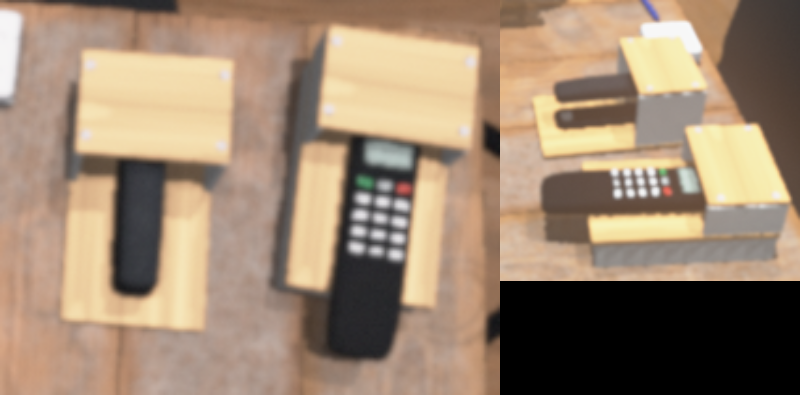

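Both lie straight in their bays. The stapler's rear end is at crop (135,292) and the handset's at (360,357). I'll check the handset's depth once more, then hand in.

Run:
```python
from h import *
c=(np.array([[360,357],[135,294]])+.5)*.38-.5+[320,110]
p1=onplane("top",c[:1],.044+.012)[0]; p2=onplane("top",c[1:],.068)[0]
a=np.radians(-5); h=p1[:2]+.1055*np.array([np.cos(a),np.sin(a)])
xh=(h-[.592,-.204])@[np.cos(a),np.sin(a)]; xs=p2[0]+.0755-.566
print("handset x",xh.round(4),"stapler x",xs.round(4))
if xh>-.0615 and xs>-.03: print(manip.finish_job())
```

```text
handset x -0.0507 stapler x -0.0215
the job is handed in; nothing more can be done
None
```

The stapler is in the high compartment and the handset in the low one, both released. The camera measured their centres at x = -0.022 m (limit -0.036) and -0.051 m (limit -0.066), and I handed the job in at about 17 s; no verdict came back.

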